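# Open the safety-capped flavour concentrate in its bench stand

## Task

Before the decorating starts, open the amber flavour-concentrate bottle in its stand: first swing the blue keeper bar shut across the open front of the stand until it is held in its spring catch, then press the white safety cap down, turn it anticlockwise while pressed until it comes free, and lift it straight up. Finish while still holding the cap upright in the gripper, roughly 5 cm up over the bottle's mouth and touching nothing else; the bottle stays upright in the stand, the bar stays shut, and the bowl, jar, mug and cookie tray are left alone.

Things in the scene. Friction and masses are not known exactly. Their poses are not given: they have to be found in the camera images.
- stand: Fixed steel bottle stand. Origin: on the bench under the bottle pocket's axis; z up, +x to its open front (away from the robot). Base plate 8 mm thick, x -45..57, y -66..74 mm. Back and side walls (outer faces 39.5 mm from the axis) rise to 68 mm round the square bottle, 1.5 mm play. Keeper's hinge post at (41, -50) mm.
- catch (a point): Brass spring ball (radius 6 mm) of the keeper's catch, at (50, 57, 84) mm in the stand's frame, on a fixed 18 x 10 mm post at (50, 69) mm that is 93 mm tall.
- keeper (a joint): Angle of the blue keeper bar, rad: 0 = shut (bar along the stand's +y across the front, centreline 41 mm before the pocket axis, clear of the bottle), growing as it opens towards the stand's +x, up to 1.5. Swings easily. In the last 0.2 rad its nose is pushed past the spring ball (under 10 N at the nose, dead centre near 0.09); then the catch draws it to 0, a rigid stop, and holds it.
- keeper_hinge (a point): Point on the keeper's vertical hinge axis at the bar's mid-height: (41, -50, 84) mm in the stand's frame, fixed. Knuckle radius 9 mm.
- keeper_nose (a point): Centre of the keeper bar's rounded nose (radius 5 mm), 100 mm from the hinge. The bar is straight from hinge to nose, 10 mm thick, 12 mm tall (78 to 90 mm above the bench). Shut fingers can push it from its open side anywhere 30 to 80 mm from the hinge.
- bottle: Loose square amber bottle, 64 x 64 mm, about 0.45 kg, standing in the stand's pocket on the 8 mm base plate, axes along the stand's. Origin: centre of its foot; z up. Square shoulder at 78 mm, round collar 52 mm across up to 96 mm, neck top at 112 mm. A small red lock mark lies on the shoulder's +x side.
- cap: Loose white ribbed push-and-turn cap, 54 mm across, 28 mm tall, 45 g. Origin: centre of its lower rim; z up; a red stripe on top runs from the middle along +x. Locked, its rim is 102 mm above the bottle's foot (110 mm above the bench) and the stripe points along the bottle's +x, to the red mark, give or take 7 degrees. Blocked against clockwise or unpressed turning and against lifting.
- cap_top (a point): Centre of the cap's top, 138 mm above the bench when locked. A spring (5 N at rest) holds the cap up. To free it: press it 4 mm or more (about 9 N; rigid stop at 6 mm), keep it pressed and turn anticlockwise seen from above; at 53 to 77 degrees from locked (rigid stop at about 77) it lifts straight off.
- bowl: Yellow plastic bowl, 124 mm across, 62 mm tall, loose bystander. Origin: centre of its foot.
- jar: Glass jar with steel lid, 68 mm across, 95 mm tall, loose bystander. Origin: centre of its foot.
- mug: White straight-sided cup, 76 mm across, 85 mm tall, loose bystander. Origin: centre of its foot.
- cookie_tray: Fixed aluminium tray of cookies, 300 (x) x 220 (y) mm, up to 35 mm tall, bystander. Origin: centre of its underside.
Mind the look-alikes: they are no part of the job. What is shaped like the cap but green or purple is not meant. Leave any yellow look-alike of the bottle alone.

How it is judged:
By the outcome, as a careful person would: the job done as asked, in the order asked, and still so for the second after the job is handed in, while the arm keeps its last pose, push and grip.
It also fails if it takes over 54 s, if anything falls off the work surface, if the arm or the gripper's body presses on something with over 40 N, if the wrist force passes 120 N, or if a joint passes its speed limit or range.

## Robot

A 6-joint arm with a two-finger parallel gripper is mounted at the origin on the work surface. World frame = base frame: x ahead of the robot, y to its left, z up, the work surface at z = 0. Lengths are in m, angles in rad, forces in N, time in s.
With the tool pointing down it reaches from about 0.35 to 0.975 m from the base axis. Payload 4.9 kg.
Tool frame: the origin (TCP) lies between the finger pads; the fingertips stand 25 mm ahead of it and the grasp point (between the pads) lies 6 mm ahead of it (manip.tcp_to_tips is the z of the fingertips in the tool frame, in m); z points along the fingers, y is the line along which they close (so a half turn about z gives the same grasp; the last joint's range is limited). The gripper opens to 85 mm and grips with 20 to 120 N. Pads are 22 mm wide; open, the fingers measure 114 mm over their backs; the gripper's body (76 mm by 85 mm) begins 54 mm behind the grasp point. The pads swing forward as they close: fully open they stand 13 mm farther back than shut.
Start: joints at [1.206, 0.053, 1.613, -0, 1.476, -0.119], TCP at [0.152, 0.606, 0.256] pointing down, gripper open.
Joint ranges: [-3.01, 3.01], [-1.01, 2.22], [0.06, 2.58], [-1.02, 4.17], [0.09, 2.62], [-3.14, 3.14]. Speed limits (rad/s): [2.57, 2.57, 3.14, 3.14, 3.14, 3.14].

## Interface

Orientations are given as a unit quaternion [w, x, y, z].
In Python, from plant import manip gives the robot as it stands. The module is installed in compiled form; this text tells all that it offers.
- The arm moves only by the tool arm_command, never from a script. Its argument "moves" is a list of rows, each a list of 3 entries, a list of its own where there are three numbers: the opening, from -1 (shut) to 1 (fully open), then the shift along the tool's x, y, z in units of 0.15 m (1.0 is 0.15 m), then the turn about the tool's z in units of 2 pi rad (1.0 is 2 pi rad). A call has 1 to 20 rows; each row is the pose to reach, as a shift and turn from the pose commanded when the call began, along the tool's axes at that moment, turning the shorter way round; what a row does not reach only later rows make up. A row lasts 1/12 s, in which the tool goes at most 41.7 mm and 7.16 degrees, less where a joint would pass 70% of its speed; a pose out of reach is approached as far as the arm can. A call with a number of a shift or a turn outside -1 to 1 is refused whole. A call with a gripper value outside its range is refused whole. The fingers move at their own pace and stop on an object; the grip force is fixed at half the most. Time passes only in rows, so rows that repeat a pose let the fingers close. It gives the time, the measured TCP pose, the force, the opening and the grip force at its end, in the units of the state.
- manip.state(): the state, without advancing time (a new reading comes with each control period).
- manip.grab_frame(name): name is "scene" or "top"; returns a dict with "frame" (384x512x3 uint8, red, green, blue), "fx", "fy", "cx", "cy" (pixels), "R" (3x3) and "t" (3): a world point X has camera coordinates R X + t. Camera axes: x right, y down, z forward; pixel columns grow to the right and rows downward; lengths in m; the calibration is good to about 2 mm. A picture is of the moment at which its call begins. There is no depth.
- manip.job_done(): hands the job in; it is judged then, once.
Trained networks look in a picture, given as the dict that the camera call returned (one of the last four; its "shot" number tells which), for a name from the list of things; names that differ only in an ending like _2 or _b are one class to them, and where a whole thing is asked for, a point or a joint stands for the part that bears it (a point fixed in the world has none). Each returns a list of dicts, best first, with "confidence" (0 to 1); they miss things now and then, are a little off and sometimes report something else, mostly with a low value. They report only what shows in the picture. A call takes as long as a camera call. They do not tell look-alikes from the thing itself.
- manip.search_frame(picture, target): "extent" ([left, top, right, bottom] in pixels, round what is visible of it).
The state is a dict: "time": time; "joint_pos": joint angles; "joint_vel": joint speeds; "joint_efforts": joint torques, N m; "tool_pos": TCP position; "tool_rot": TCP orientation; "contact_force": force on the tool from outside, world axes, zero at the start; "ft_torque": the same for the moment, N m; "gripper_width": opening from 0.0 (shut) to 1.0 (fully open); "grasp_force": force on a finger pad.
Only numpy, scipy, OpenCV 4.12 (cv2) and the standard library are available. Lean on these libraries where they do the work, as an engineer would, in place of code of your own. Each camera call takes 0.05 s, during which the arm holds its last target. There are 200 camera calls.

## Working session

There is one attempt and no reset: what is moved stays moved. The work goes in short steps, Python scripts to look and compute and a tool call to move; the robot and the scene stay as the last step left them, time stands still between calls to the robot, and variables do not carry over. Pictures are saved under pics/ and viewed, at most 10 in all, crops included, and the job is handed in when it is done.

Besides the shell and the picture viewer there is one more tool, called as name(argument=value, ...) on one line, values as JSON. arm_command: Moves the arm, as the interface text tells. Shifts and turns lie within -1 to 1; 1 stands for 0.15 m of shift or 2 pi rad of turn. Its arguments: {"type":"object","properties":{"moves":{"type":"array"}},"required":["moves"]}

```bash
mkdir -p pics
cat > h.py <<'E'
import numpy as np, cv2
from plant import manip
def ray(p,u,v):
    R=np.array(p["R"]);t=np.array(p["t"]);c=-R.T@t
    d=R.T@np.array([(u-p["cx"])/p["fx"],(v-p["cy"])/p["fy"],1]);return c,d
def atz(p,u,v,z):
    c,d=ray(p,u,v);return c+d*(z-c[2])/d[2]
def proj(p,X):
    q=np.array(p["R"])@np.array(X)+np.array(p["t"]);return np.array([p["cx"]+p["fx"]*q[0]/q[2],p["cy"]+p["fy"]*q[1]/q[2]])
def save(p,n,box=None,s=1):
    f=np.array(p["frame"])[:,:,::-1]
    if box: f=f[box[1]:box[3],box[0]:box[2]]
    cv2.imwrite("pics/"+n,cv2.resize(f,None,fx=s,fy=s,interpolation=cv2.INTER_CUBIC))
E
python3 - <<'E'
from h import *
ps={n:manip.grab_frame(n) for n in("scene","top")}
for n,p in ps.items():
    save(p,n+"0.png",s=1.5)
    print(n,-np.array(p["R"]).T@np.array(p["t"]))
    for k in("cap","bottle","keeper_nose","keeper","stand","bowl","jar","mug","cookie_tray"):
        print(k,[(np.round(d["extent"]).tolist(),round(d["confidence"],2)) for d in manip.search_frame(p,k)][:4])
print(manip.state())
E
```

```text
scene [ 0.93975387 -0.69227111  0.8106453 ]
cap [([221.0, 175.0, 236.0, 192.0], 0.65), ([220.0, 202.0, 236.0, 223.0], 0.59), ([257.0, 158.0, 273.0, 176.0], 0.51)]
bottle [([251.0, 174.0, 278.0, 197.0], 0.74), ([266.0, 134.0, 293.0, 176.0], 0.63)]
keeper_nose [([262.0, 188.0, 299.0, 203.0], 0.7)]
keeper [([256.0, 156.0, 272.0, 178.0], 0.57), ([265.0, 187.0, 302.0, 198.0], 0.56)]
stand [([242.0, 164.0, 301.0, 213.0], 0.77)]
bowl [([148.0, 219.0, 194.0, 262.0], 0.71)]
jar [([117.0, 274.0, 154.0, 322.0], 0.92)]
mug [([215.0, 275.0, 250.0, 323.0], 0.63)]
cookie_tray [([284.0, 116.0, 381.0, 176.0], 0.97)]
top [ 0.27446196 -0.03249328  1.49436578]
cap [([232.0, 191.0, 249.0, 212.0], 0.83), ([272.0, 212.0, 287.0, 230.0], 0.63), ([236.0, 231.0, 257.0, 252.0], 0.49)]
bottle [([181.0, 200.0, 206.0, 224.0], 0.71), ([229.0, 193.0, 252.0, 216.0], 0.56)]
keeper_nose []
keeper [([254.0, 161.0, 262.0, 195.0], 0.42)]
stand []
bowl [([322.0, 215.0, 363.0, 256.0], 0.97)]
jar [([383.0, 210.0, 408.0, 236.0], 0.92), ([231.0, 191.0, 251.0, 208.0], 0.73)]
mug [([347.0, 153.0, 370.0, 176.0], 0.93)]
cookie_tray []
{'time': 1.0, 'joint_pos': array([ 1.20600696e+00,  5.26993991e-02,  1.61290261e+00, -7.50522364e-06,
        1.47599228e+00, -1.18986737e-01]), 'joint_vel': array([-0.0007763 , -0.00049744, -0.00020469, -0.00046754,  0.00062457,
       -0.00160126]), 'joint_efforts': array([-2.09439117e-03, -3.93697536e+01, -3.70469320e+01, -2.05105634e-04,
        5.58994143e-04, -6.46293344e-06]), 'tool_pos': array([0.15207129, 0.60619873, 0.25630239]), 'tool_rot': array([ 3.43117783e-06,  1.22591799e-01,  9.92457178e-01, -1.68856689e-06]), 'contact_force': array([-0.24084252, -0.19898876, -0.19740255]), 'ft_torque': array([-0.01018959, -0.01889797, -0.0194249 ]), 'grasp_force': 0.0, 'gripper_width': 1.0011547905569156}
```

View pics/scene0.png

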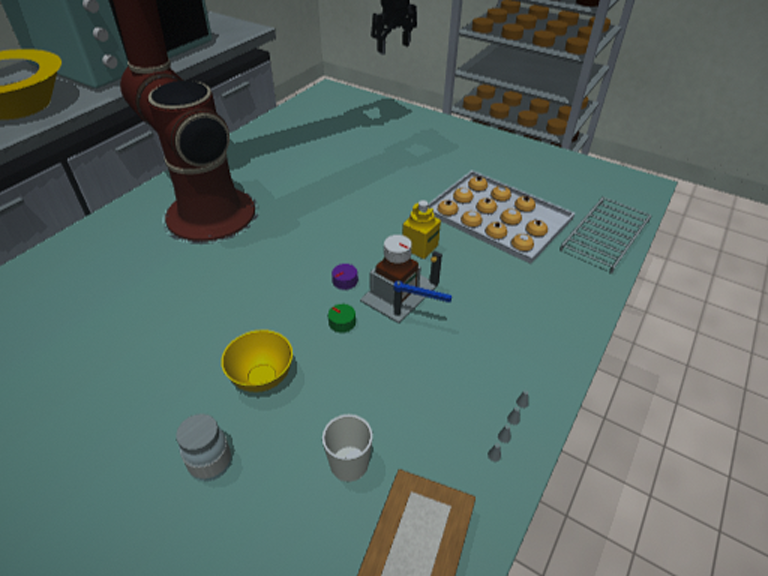

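View pics/top0.png

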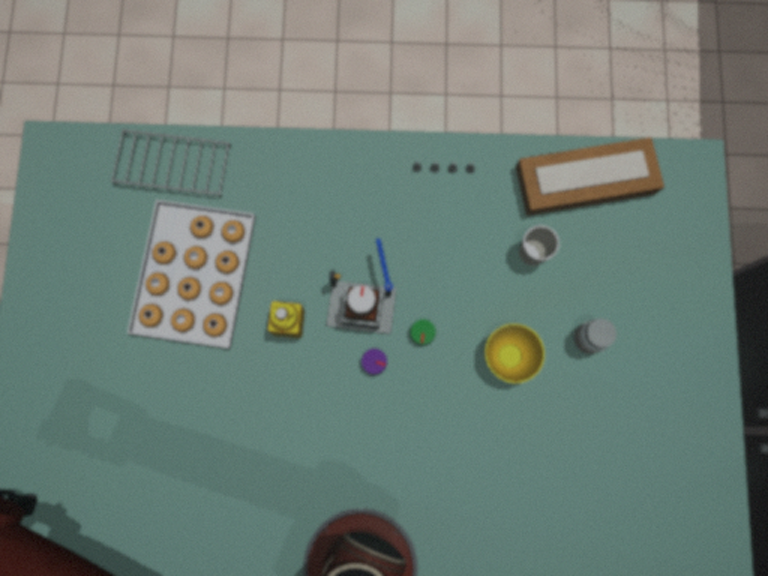

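The top view shows the white cap at about (241,199) px, with the blue bar from its hinge at (259,194) to its nose at (252,160). In the scene view the cap is at (265,165). Candidates for "cap", scene pixels:
- White, on the amber bottle: (265,165), which is the one I choose.
- Purple: (230,184).
- Green: (228,212).
- Yellow bottle's top: (281,138).

Next I measure, with a close crop to check the choice.

```bash
cat > m.py <<'E'
from h import *
from scipy.optimize import least_squares
def feats(p,n,z=0):
    f=np.array(p["frame"]).astype(int);r,g,b=f[...,0],f[...,1],f[...,2]
    x0,y0,x1,y1=(220,150,275,225) if n=="top" else (240,150,310,215)
    m=np.zeros(r.shape,bool);m[y0:y1,x0:x1]=1
    blue=m&(b>r+50)&(b>g+40); white=m&(abs(r-b)<25)&(r>130)&(g>130)
    return blue,white
def comp(mask):
    k,l,s,c=cv2.connectedComponentsWithStats(mask.astype(np.uint8));i=1+np.argmax(s[1:,4]);return l==i,s[i]
E
python3 - <<'E'
from m import *
for n in("scene","top"):
    p=manip.grab_frame(n)
    b,w=feats(p,n); b,bs=comp(b);w,ws=comp(w)
    print(n,"blue",bs,"white",ws)
    v,u=np.nonzero(b);P=np.c_[u,v].astype(float);c=P.mean(0);d=np.linalg.svd(P-c,full_matrices=False)[2][0];t=(P-c)@d
    print("bar ends",c+d*t.min(),c+d*t.max())
    if n=="top":
        for z in(.09,): print([atz(p,*(c+d*q),z).round(4) for q in(t.min(),t.max())])
    v,u=np.nonzero(w);print("white c",u.mean(),v.mean(),atz(p,u.mean(),v.mean(),.138).round(4))
    f=np.array(p["frame"]).astype(int);y,x=int(v.mean()),int(u.mean())
    s=f[y-14:y+14,x-14:x+14];rr=np.argwhere((s[...,0]>s[...,1]+50)&(s[...,0]>s[...,2]+50)&(s[...,0]>110))+[y-14,x-14]
    print("red",[(a[1],a[0]) for a in rr.tolist()])
    save(p,n+"1.png",(int(x-45),int(y-45),int(x+45),int(y+45)),6.5)
E
python3 -c "
import cv2,numpy as np
a=[cv2.resize(cv2.imread('pics/%s1.png'%n),(400,400)) for n in('scene','top')];cv2.imwrite('pics/pair1.png',np.hstack(a))"
```

```text
scene blue [263 187  38  14 164] white [256 157  18  11 155]
bar ends [262.63659874 189.54887862] [300.15229501 198.35089248]
white c 264.4258064516129 161.8709677419355 [0.5317 0.0091 0.138 ]
red [(266, 162), (267, 162), (267, 163), (268, 163), (269, 163), (269, 164), (270, 164), (271, 164), (271, 165)]
top blue [251 159  11  35 106] white [232 190  18  18 230]
bar ends [259.27114099 192.93841444] [251.58400637 159.09448664]
[array([ 0.5592, -0.0441,  0.09  ]), array([ 0.6664, -0.0176,  0.09  ])]
white c 240.45652173913044 198.82608695652175 [0.5302 0.0116 0.138 ]
red [(241, 192), (241, 193), (241, 194), (241, 195)]
```

View pics/pair1.png

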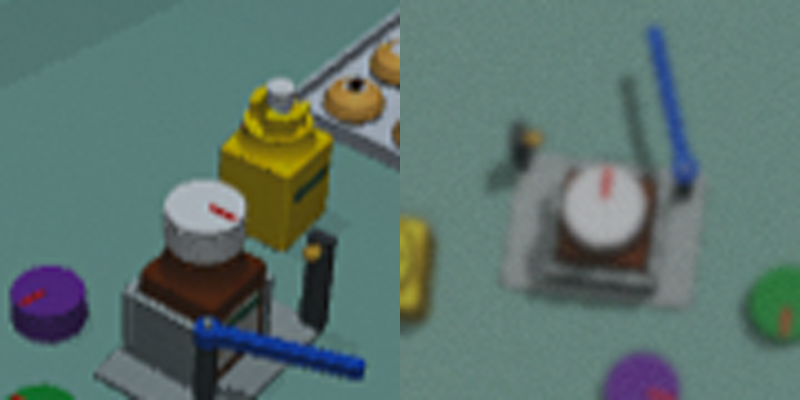

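The crop shows the white cap with its red stripe on the amber bottle, scene (264,162), so the choice holds. The brass ball is at scene (289,173) and top (225,184), and the bar stands open. Next I fit the stand pose and keeper angle.

Run:
```python
from m import *
ps={n:manip.grab_frame(n) for n in("scene","top")}
def w(s,P):
    c,n=np.cos(s[2]),np.sin(s[2]);return np.array([s[0]+c*P[0]-n*P[1],s[1]+n*P[0]+c*P[1],P[2]])
def nose(q,L): return (.041+L*np.sin(q),-.05+L*np.cos(q))
obs=[("top",(0,0,.138),(240.5,198.8),.5),("scene",(0,0,.138),(264.3,162.5),1),
("top",(.05,.057,.084),(224.9,184.3),1),("scene",(.05,.057,.084),(289.4,172.9),1),
("top",(.041,-.05,.09),(258.7,191),1),("scene",(.041,-.05,.09),(265.6,189.3),1),
("top","n",(251.6,159.1),1),("scene","n",(300.5,198.4),1),
("top",(.057,.074,.008),(222,186.8),1),("top",(-.045,.074,.008),(218,217.6),1),("top",(-.045,-.066,.008),(260.3,221.6),1),("top",(.057,-.066,.008),(263.4,191.7),1.5)]
def res(s,raw=0):
    o=[]
    for n,P,uv,sg in obs:
        if P=="n": P=(*nose(s[3],.105),.084)
        o.append((proj(ps[n],w(s,P))-uv)/(1 if raw else sg))
    return np.array(o) if raw else np.ravel(o)
r=least_squares(res,[.53,.01,0,1.2],loss="soft_l1");s=r.x
print("pose",s[:2].round(4),"yaw deg",np.degrees(s[2]).round(2),"keeper",s[3].round(3))
print(res(s,1).round(1).tolist())
t=ps["top"]
a=atz(t,240.5,198.8,.138)[:2];b=atz(t,241,192,.138)[:2];print("stripe deg top",np.degrees(np.arctan2(*(b-a)[::-1])))
u=ps["scene"];a=atz(u,264.3,162.3,.138)[:2];b=atz(u,271,164.6,.138)[:2];print("stripe deg scene",np.degrees(np.arctan2(*(b-a)[::-1])))
print("hinge",w(s,(.041,-.05,.084)),"nose",w(s,(*nose(s[3],.1),.084)))
for L in(.065,): 
  for q in(s[3],.6,.2,0): print(q, w(s,(*nose(q,L),.084)).round(4))
R=manip.state()["tool_rot"];from scipy.spatial.transform import Rotation as Q
print(Q.from_quat(R[[1,2,3,0]]).as_matrix().round(3))
for k,n,z in(("jar","top",.095),("bowl","top",.062),("mug","top",.085)):
    d=manip.search_frame(t,k)[0]["extent"];print(k,atz(t,(d[0]+d[2])/2,(d[1]+d[3])/2,z/2).round(3))
print("yellow",atz(t,190,212,.08).round(3))
```

```text
pose [0.5307 0.0107] yaw deg -5.07 keeper 1.235
[[0.3, -0.1], [0.1, -1.1], [0.0, -0.2], [-1.1, -0.7], [0.2, -0.6], [-0.5, -0.6], [-0.2, -0.3], [0.0, 0.2], [-0.6, -0.3], [-0.6, -0.4], [0.2, 0.6], [0.6, -0.4]]
stripe deg top -2.3366560193527586
stripe deg scene 4.584064931292848
hinge [ 0.56707618 -0.04273426  0.084     ] nose [ 0.66403476 -0.01825909  0.084     ]
1.2351007524577582 [ 0.6301 -0.0268  0.084 ]
0.6 [0.6084 0.0075 0.084 ]
0.2 [0.5856 0.0196 0.084 ]
0 [0.5728 0.022  0.084 ]
[[-0.97   0.243  0.   ]
 [ 0.243  0.97   0.   ]
 [-0.     0.    -1.   ]]
jar [ 0.474 -0.474  0.048]
bowl [ 0.443 -0.314  0.031]
mug [ 0.665 -0.373  0.042]
yellow [0.496 0.167 0.08 ]
```

The fit is good to about 1 px: stand at (0.531, 0.011), yaw -5°, keeper about 1.235 rad. Now I shut the fingers and travel at height towards the open side of the bar.

arm_command(moves=[[-1, [-0.84, -0.72, 0], -0.025], [-1, [-0.84, -0.72, 0], -0.025], [-1, [-0.84, -0.72, 0], -0.025], [-1, [-0.84, -0.72, 0], -0.025], [-1, [-0.84, -0.72, 0], -0.025], [-1, [-0.84, -0.72, 0], -0.025]])

```text
time: 1.85
tool_pos: [0.2491, 0.4696, 0.2565]
tool_rot: [0.0, 0.046, 0.999, 0.0]
contact_force: [-0.5, -0.2, -0.3]
gripper_width: 0.142
grasp_force: 0.0
```

```bash
cat > t.py <<'E'
import sys,numpy as np
from plant import manip
from scipy.spatial.transform import Rotation as Q
s=manip.state();R=Q.from_quat(s["tool_rot"][[1,2,3,0]]).as_matrix()
S=np.array([.5307,.0107]);c,n=np.cos(np.radians(-5.07)),np.sin(np.radians(-5.07));W=np.array([[c,-n],[n,c]])
d=s["tool_pos"]
print("t",round(s["time"],2),"pos",d.round(4),"stand",(W.T@(d[:2]-S)).round(4),"yaw x",np.degrees(np.arctan2(R[1,0],R[0,0])).round(1),"F",s["contact_force"].round(1),"w",round(s["gripper_width"],3),"j6",s["joint_pos"][5].round(2),manip.tcp_to_tips)
# args: stand-frame targets x,y,z(world TCP) in mm -> tool shift units
for a in sys.argv[1:]:
    x,y,z=[float(v)/1000 for v in a.split(",")]
    w=np.r_[S+W@[x,y],z];print(a,"world",w.round(4),"units",(R.T@(w-d)/.15).round(3))
E
python3 t.py 112.5,-72.7,256
```

```text
t 1.85 pos [0.2491 0.4696 0.2565] stand [-0.321   0.4322] yaw x 174.7 F [-0.5 -0.2 -0.3] w 0.142 j6 -0.54 0.025
112.5,-72.7,256 world [ 0.6363 -0.0717  0.256 ] units [-2.903e+00 -3.355e+00  2.000e-03]
```

arm_command(moves=[[-1, [-0.72, -0.84, 0], 0], [-1, [-0.72, -0.84, 0], 0], [-1, [-0.72, -0.84, 0], 0], [-1, [-0.72, -0.84, 0], 0], [-1, [-0.72, -0.84, 0], 0]])

```text
time: 2.27
tool_pos: [0.3474, 0.3323, 0.2566]
tool_rot: [0.001, 0.047, 0.999, -0.001]
contact_force: [-0.5, 0.7, 0.5]
gripper_width: -0.001
grasp_force: 0.0
```

arm_command(moves=[[-1, [-0.72, -0.84, 0], 0], [-1, [-0.72, -0.84, 0], 0], [-1, [-0.72, -0.84, 0], 0], [-1, [-0.72, -0.84, 0], 0], [-1, [-0.72, -0.84, 0], 0]])

```text
time: 2.68
tool_pos: [0.4439, 0.1971, 0.2566]
tool_rot: [0.001, 0.047, 0.999, -0.001]
contact_force: [-0.5, 0.5, -0.5]
gripper_width: 0.003
grasp_force: 0.0
```

arm_command(moves=[[-1, [-0.72, -0.84, 0], 0], [-1, [-0.72, -0.84, 0], 0], [-1, [-0.72, -0.84, 0], 0], [-1, [-0.72, -0.84, 0], 0], [-1, [-0.72, -0.84, 0], 0]])

```text
time: 3.1
tool_pos: [0.5403, 0.0622, 0.2563]
tool_rot: [0.001, 0.046, 0.999, -0.001]
contact_force: [-0.0, 1.3, -0.7]
gripper_width: 0.001
grasp_force: 0.0
```

arm_command(moves=[[-1, [-0.72, -0.84, 0], 0], [-1, [-0.72, -0.84, 0], 0], [-1, [-0.72, -0.84, 0], 0], [-1, [-0.72, -0.84, 0], 0], [-1, [-0.72, -0.84, 0], 0], [-1, [-0.72, -0.84, 0], 0], [-1, [-0.72, -0.84, 0], 0]])

```text
time: 3.68
tool_pos: [0.6338, -0.0679, 0.2558]
tool_rot: [-0.0, 0.044, 0.999, 0.0]
contact_force: [0.4, -1.0, 0.0]
gripper_width: 0.001
grasp_force: 0.0
```

```bash
python3 t.py 112.5,-72.7,256 112.5,-72.7,104
```

```text
t 3.68 pos [ 0.6338 -0.0679  0.2558] stand [ 0.1097 -0.0692] yaw x 175.0 F [ 0.4 -1.   0. ] w 0.001 j6 -1.71 0.025
112.5,-72.7,256 world [ 0.6363 -0.0717  0.256 ] units [-0.019 -0.024 -0.001]
112.5,-72.7,104 world [ 0.6363 -0.0717  0.104 ] units [-0.02  -0.025  1.012]
```

arm_command(moves=[[-1, [-0.02, -0.03, 0.5], 0], [-1, [-0.02, -0.03, 0.99], 0], [-1, [-0.02, -0.03, 0.99], 0], [-1, [-0.02, -0.03, 0.99], 0], [-1, [-0.02, -0.03, 0.99], 0], [-1, [-0.02, -0.03, 0.99], 0]])

```text
time: 4.18
tool_pos: [0.635, -0.0722, 0.1068]
tool_rot: [-0.001, 0.043, 0.999, 0.0]
contact_force: [0.6, 0.7, 0.9]
gripper_width: 0.0
grasp_force: 0.0
```

Run:
```python
from math import *
import subprocess
a=[]
for q in (1.235,1.1,.95,.8,.65,.5,.35,.25,.15,.05,0):
    h=5+11*cos(q)+14.5*sin(q);L=60
    a.append("%.1f,%.1f,103"%(41+L*sin(q)+h*cos(q),-50+L*cos(q)-h*sin(q)))
subprocess.run(["python3","t.py",*a])
```

```text
t 4.18 pos [ 0.635  -0.0722  0.1068] stand [ 0.1113 -0.0733] yaw x 175.0 F [0.6 0.7 0.9] w 0.0 j6 -1.71 0.025
105.0,-51.3,103 world [ 0.6308 -0.0497  0.103 ] units [0.041 0.147 0.026]
104.9,-43.2,103 world [ 0.6314 -0.0416  0.103 ] units [0.042 0.201 0.026]
103.3,-34.0,103 world [ 0.6306 -0.0323  0.103 ] units [0.053 0.262 0.026]
100.1,-24.7,103 world [ 0.6282 -0.0227  0.103 ] units [0.074 0.324 0.026]
95.2,-15.9,103 world [ 0.6241 -0.0136  0.103 ] units [0.106 0.383 0.026]
88.7,-7.7,103 world [ 0.6184 -0.0048  0.103 ] units [0.15  0.438 0.026]
80.6,-0.6,103 world [0.6109 0.003  0.103 ] units [0.203 0.485 0.026]
74.5,3.4,103 world [0.6052 0.0075 0.103 ] units [0.244 0.512 0.026]
67.8,6.6,103 world [0.5988 0.0113 0.103 ] units [0.289 0.533 0.027]
60.7,9.1,103 world [0.592  0.0144 0.103 ] units [0.336 0.55  0.027]
57.0,10.0,103 world [0.5884 0.0156 0.103 ] units [0.361 0.556 0.027]
```

arm_command(moves=[[-1, [0.02, 0.07, 0.03], 0], [-1, [0.04, 0.15, 0.03], 0], [-1, [0.04, 0.2, 0.03], 0], [-1, [0.05, 0.26, 0.03], 0], [-1, [0.07, 0.32, 0.03], 0], [-1, [0.11, 0.38, 0.03], 0], [-1, [0.15, 0.44, 0.03], 0], [-1, [0.18, 0.46, 0.03], 0], [-1, [0.2, 0.485, 0.03], 0], [-1, [0.22, 0.5, 0.03], 0], [-1, [0.24, 0.51, 0.03], 0], [-1, [0.24, 0.51, 0.03], 0]])

```text
time: 5.18
tool_pos: [0.6065, 0.0054, 0.103]
tool_rot: [-0.0, 0.044, 0.999, 0.0]
contact_force: [0.2, 0.4, 0.1]
gripper_width: -0.003
grasp_force: 0.0
```

```bash
python3 t.py 57,10,103; python3 -c "
from h import *
a=[]
for n,b in(('scene',(235,145,315,215)),('top',(210,145,290,215))):
    p=manip.grab_frame(n);a.append(cv2.resize(np.array(p['frame'])[b[1]:b[3],b[0]:b[2],::-1],(400,350),interpolation=cv2.INTER_CUBIC))
cv2.imwrite('pics/push.png',np.hstack(a))"
```

```text
t 5.18 pos [0.6065 0.0054 0.103 ] stand [0.076  0.0014] yaw x 174.9 F [0.2 0.4 0.1] w -0.003 j6 -1.6 0.025
57,10,103 world [0.5884 0.0156 0.103 ] units [0.126 0.057 0.   ]
```

View pics/push.png

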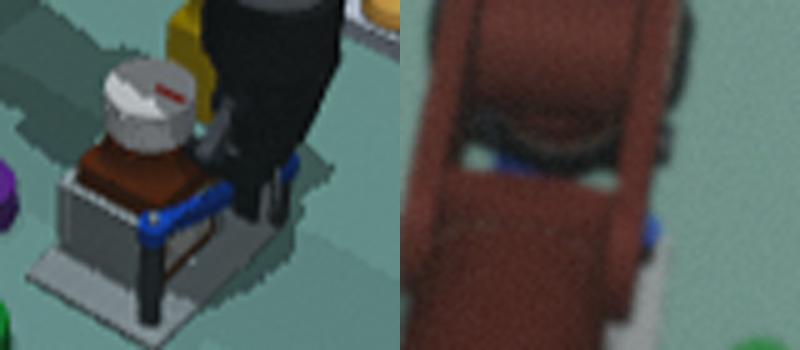

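The scene crop shows the bar following the fingers to about 0.3 rad, with its nose near the catch post at crop (290,170). Now I push it through the catch.

arm_command(moves=[[-1, [0.03, 0.03, 0], 0], [-1, [0.05, 0.04, 0], 0], [-1, [0.07, 0.05, 0], 0], [-1, [0.09, 0.06, 0], 0], [-1, [0.1, 0.06, 0], 0], [-1, [0.11, 0.06, 0], 0], [-1, [0.115, 0.06, 0], 0], [-1, [0.12, 0.06, 0], 0], [-1, [0.12, 0.06, 0], 0]])

```text
time: 6.03
tool_pos: [0.5895, 0.0159, 0.1032]
tool_rot: [-0.001, 0.044, 0.999, 0.0]
contact_force: [-0.4, 0.4, 0.4]
gripper_width: 0.002
grasp_force: 0.0
```

```bash
python3 t.py 57,10,103; python3 -c "
from m import *
p=manip.grab_frame('scene');save(p,'push2.png',(235,145,315,215),6)"
```

```text
t 6.03 pos [0.5895 0.0159 0.1032] stand [0.0581 0.0104] yaw x 174.9 F [-0.4  0.4  0.4] w 0.002 j6 -1.58 0.025
57,10,103 world [0.5884 0.0156 0.103 ] units [ 0.007 -0.002  0.001]
```

View pics/push2.png

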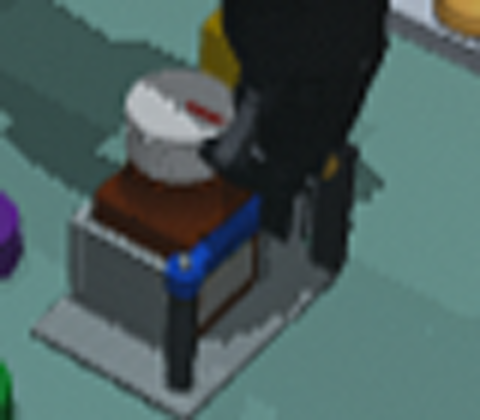

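The bar is near shut, with its nose hidden behind the fingers near crop (300,200), and no force reads. I press a little further to feel the rigid stop.

arm_command(moves=[[-1, [0.015, 0, 0], 0], [-1, [0.02, 0, 0], 0], [-1, [0.025, 0, 0], 0], [-1, [0.03, 0, 0], 0], [-1, [0.03, 0, 0], 0], [-1, [0.03, 0, 0], 0]])

```text
time: 6.58
tool_pos: [0.5873, 0.0162, 0.1035]
tool_rot: [0.003, 0.044, 0.999, 0.0]
contact_force: [8.0, -0.2, -5.4]
gripper_width: -0.001
grasp_force: 4.3
```

arm_command(moves=[[-1, [0.01, 0, 0], 0], [-1, [0.02, 0, 0], 0], [-1, [0.02, 0, 0], 0], [-1, [0.02, 0, 0], 0]])

```text
time: 6.92
tool_pos: [0.5869, 0.0162, 0.1038]
tool_rot: [0.007, 0.045, 0.999, 0.0]
contact_force: [18.4, 0.1, -12.1]
gripper_width: -0.001
grasp_force: 9.1
```

arm_command(moves=[[-1, [0.01, 0, 0], 0], [-1, [0.02, 0, 0], 0], [-1, [0.02, 0, 0], 0], [-1, [0.02, 0, 0], 0]])

```text
time: 7.25
tool_pos: [0.5865, 0.0162, 0.1041]
tool_rot: [0.011, 0.045, 0.999, 0.0]
contact_force: [28.8, -0.2, -19.9]
gripper_width: -0.003
grasp_force: 14.0
```

```bash
python3 t.py
```

```text
t 7.25 pos [0.5865 0.0162 0.1041] stand [0.0551 0.0104] yaw x 174.9 F [ 28.8  -0.2 -19.9] w -0.003 j6 -1.58 0.025
```

The stop is rigid, since 29 N is well over what the catch alone would give, so the bar is shut. I back off, rise and open the gripper.

arm_command(moves=[[-1, [-0.2, 0, 0], 0], [-1, [-0.4, 0, 0], 0], [-1, [-0.5, 0, -0.2], 0], [-1, [-0.5, 0, -0.5], 0], [1, [-0.5, 0, -0.8], 0.04], [1, [-0.4, 0, -1], 0.06], [1, [-0.4, 0, -1], 0.08], [1, [-0.4, 0, -1], 0.1], [1, [-0.4, 0, -1], 0.125], [1, [-0.4, 0, -1], 0.125], [1, [-0.4, 0, -1], 0.125]])

```text
time: 8.17
tool_pos: [0.6387, 0.0115, 0.2531]
tool_rot: [-0.001, 0.425, 0.905, -0.0]
contact_force: [-0.9, 0.2, 0.5]
gripper_width: 0.977
grasp_force: 0.0
```

```bash
python3 t.py 0,0,254 0,0,130; python3 -c "
from m import *
p=manip.grab_frame('scene');save(p,'shut.png',(235,145,315,215),6)
w,ws=comp(feats(p,'scene')[1]);v,u=np.nonzero(w);print(u.mean(),v.mean(),ws)
b,bs=comp(feats(p,'scene')[0]);print('blue',bs)
c,n=np.cos(np.radians(-5.07)),np.sin(np.radians(-5.07))
for q in(0,.1,.2):
  x,y=.041+.1*np.sin(q),-.05+.1*np.cos(q);print('nose px',q,proj(p,(.5307+c*x-n*y,.0107+n*x+c*y,.084)))"
```

```text
t 8.17 pos [0.6387 0.0115 0.2531] stand [0.1075 0.0104] yaw x 129.7 F [-0.9  0.2  0.5] w 0.977 j6 -0.79 0.025
0,0,254 world [0.5307 0.0107 0.254 ] units [ 0.455 -0.558 -0.005]
0,0,130 world [0.5307 0.0107 0.13  ] units [ 0.454 -0.557  0.822]
264.02013422818794 161.99328859060404 [256 157  18  12 149]
blue [263 171  24  23 111]
nose px 0 [284.53780827 172.20390674]
nose px 0.1 [287.16747179 173.63183879]
nose px 0.2 [289.60928898 175.23075773]
```

View pics/shut.png

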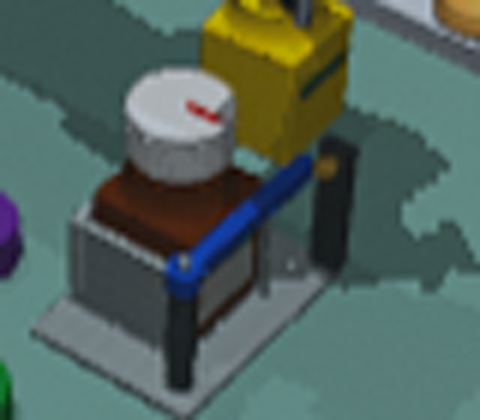

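The bar lies shut with its nose at the brass ball, scene about (286,172), as predicted for angle 0. Next I move over the cap.

arm_command(moves=[[1, [0.25, -0.3, 0], 0], [1, [0.455, -0.56, 0], 0], [1, [0.455, -0.56, 0], 0], [1, [0.455, -0.56, 0.2], 0], [1, [0.455, -0.56, 0.4], 0], [1, [0.455, -0.56, 0.4], 0], [1, [0.455, -0.56, 0.4], 0]])

```text
time: 8.8
tool_pos: [0.5295, 0.01, 0.1916]
tool_rot: [-0.002, 0.423, 0.906, -0.001]
contact_force: [-0.4, -0.1, 0.3]
gripper_width: 1.002
grasp_force: 0.0
```

```bash
python3 t.py 0,0,130
```

```text
t 8.8 pos [0.5295 0.01   0.1916] stand [-0.0011 -0.0008] yaw x 130.0 F [-0.4 -0.1  0.3] w 1.002 j6 -0.82 0.025
0,0,130 world [0.5307 0.0107 0.13  ] units [-0.003  0.01   0.41 ]
```

arm_command(moves=[[1, [0, 0.01, 0.15], 0], [1, [0, 0.01, 0.3], 0], [1, [0, 0.01, 0.41], 0], [1, [0, 0.01, 0.41], 0], [1, [0, 0.01, 0.41], 0]])

```text
time: 9.22
tool_pos: [0.5329, 0.0107, 0.1329]
tool_rot: [0.0, 0.423, 0.906, 0.0]
contact_force: [0.4, -0.8, 0.8]
gripper_width: 0.998
grasp_force: 0.0
```

arm_command(moves=[[-1, [0, 0, 0], 0], [-1, [0, 0, 0], 0], [-1, [0, 0, 0], 0], [-1, [0, 0, 0], 0], [-1, [0, 0, 0], 0], [-1, [0, 0, 0], 0], [-1, [0, 0, 0], 0], [-1, [0, 0, 0], 0]])

```text
time: 9.88
tool_pos: [0.533, 0.0101, 0.1335]
tool_rot: [0.001, 0.423, 0.906, -0.0]
contact_force: [-3.1, -2.4, 6.0]
gripper_width: 0.619
grasp_force: 61.8
```

```bash
python3 t.py
```

```text
t 9.88 pos [0.533  0.0101 0.1335] stand [ 0.0023 -0.0004] yaw x 129.9 F [-3.1 -2.4  6. ] w 0.619 j6 -0.82 0.025
```

The cap is gripped at about 53 mm. Now I press down.

arm_command(moves=[[-1, [0, 0, 0.015], 0], [-1, [0, 0, 0.03], 0], [-1, [0, 0, 0.04], 0], [-1, [0, 0, 0.05], 0], [-1, [0, 0, 0.05], 0], [-1, [0, 0, 0.05], 0]])

```text
time: 10.38
tool_pos: [0.5336, 0.0097, 0.1283]
tool_rot: [0.002, 0.423, 0.906, -0.001]
contact_force: [-6.1, -3.7, 16.0]
gripper_width: 0.617
grasp_force: 62.8
```

arm_command(moves=[[-1, [0, 0, 0], -0.015], [-1, [0, 0, 0], -0.03], [-1, [0, 0, 0], -0.045], [-1, [0, 0, 0], -0.06], [-1, [0, 0, 0], -0.075], [-1, [0, 0, 0], -0.09], [-1, [0, 0, 0], -0.105], [-1, [0, 0, 0], -0.12], [-1, [0, 0, 0], -0.135], [-1, [0, 0, 0], -0.15], [-1, [0, 0, 0], -0.165], [-1, [0, 0, 0], -0.18], [-1, [0, 0, 0], -0.18], [-1, [0, 0, 0], -0.18]])

```text
time: 11.55
tool_pos: [0.5345, 0.0116, 0.1282]
tool_rot: [0.003, -0.128, 0.992, 0.001]
contact_force: [-2.8, 3.9, 12.4]
gripper_width: 0.619
grasp_force: 62.5
```

```bash
python3 t.py; python3 -c "
from m import *
print(manip.state()['ft_torque'])
p=manip.grab_frame('scene');save(p,'turn.png',(235,135,315,205),6)"
```

```text
t 11.55 pos [0.5345 0.0116 0.1282] stand [0.0037 0.0012] yaw x -165.3 F [-2.8  3.9 12.4] w 0.619 j6 -1.95 0.025
[0.590661   0.44889154 0.08149365]
```

View pics/turn.png

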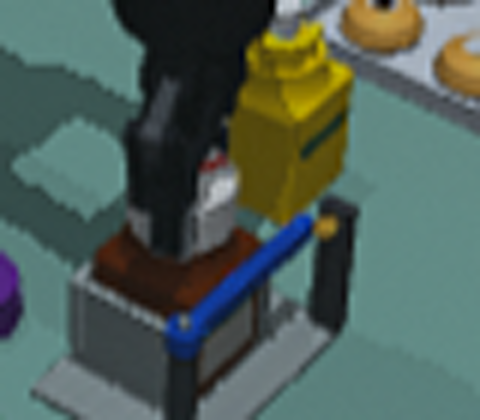

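The stripe has turned to the far edge, crop (213,160), and the bar is still shut. The tool turned 65° with little torque. Now I lift gently.

arm_command(moves=[[-1, [0, 0, -0.03], 0], [-1, [0, 0, -0.06], 0], [-1, [0, 0, -0.09], 0], [-1, [0, 0, -0.12], 0], [-1, [0, 0, -0.12], 0], [-1, [0, 0, -0.12], 0]])

```text
time: 12.1
tool_pos: [0.5322, 0.0107, 0.1422]
tool_rot: [0.0, -0.128, 0.992, 0.0]
contact_force: [0.4, 0.1, -0.6]
gripper_width: 0.621
grasp_force: 62.8
```

arm_command(moves=[[-1, [0, 0, -0.06], 0], [-1, [0, 0, -0.14], 0], [-1, [0, 0, -0.22], 0], [-1, [0, 0, -0.3], 0], [-1, [0, 0, -0.34], 0], [-1, [0, 0, -0.34], 0], [-1, [0, 0, -0.34], 0], [-1, [0, 0, -0.34], 0]])

```text
time: 12.77
tool_pos: [0.532, 0.0107, 0.1929]
tool_rot: [-0.0, -0.128, 0.992, 0.0]
contact_force: [-0.5, 0.1, -0.0]
gripper_width: 0.618
grasp_force: 62.9
```

```bash
python3 t.py; python3 -c "
from m import *
p=manip.grab_frame('scene');save(p,'fin.png',(225,120,315,210),6)
for z in(.12,.17,.198): print(z,(proj(p,(.5307,.0107,z))-[225,120])*6)"
```

```text
t 12.77 pos [0.532  0.0107 0.1929] stand [0.0012 0.0002] yaw x -165.3 F [-0.5  0.1 -0. ] w 0.618 j6 -1.95 0.025
0.12 [235.61773444 276.9970742 ]
0.17 [238.31430772 196.67672639]
0.198 [239.90509449 149.29342425]
```

View pics/fin.png

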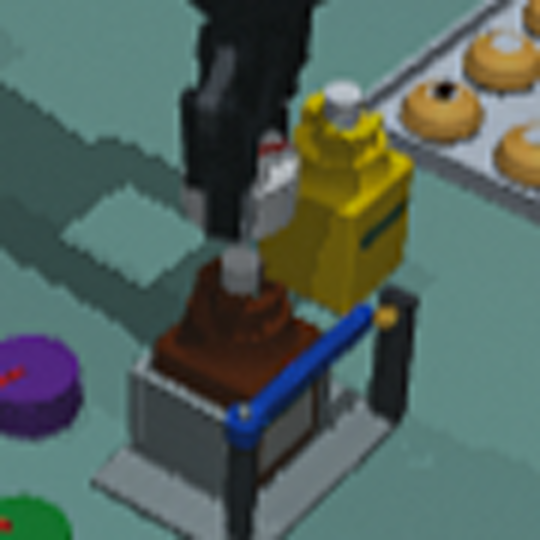

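The final crop shows the cap upright in the fingers above the bare neck, around crop (240,200). The bottle is seated in the stand, the bar is shut at the ball (385,315), and the wrist force is about zero. Handing in.

```bash
python3 -c "
from plant import manip
print(manip.job_done())"
```

```text
the job is handed in; nothing more can be done
None
```

The job is handed in at about 13 s of the 54 s: the keeper bar is shut in its catch, and the white cap was pressed, turned 65° anticlockwise, lifted off and is held upright about 5 cm over the bottle's mouth; the hand-in returned no verdict.

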